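Set the pouring stand's depth stop on the jigger and lock it

ROBOT

A 6-joint arm with a two-finger parallel gripper is mounted at the origin on a cart in front of the work surface, level with it; the furniture and walls round the work are solid. World frame = base frame: x ahead of the robot, y to its left, z up, the work surface at z = 0. Lengths are in mm, angles in rad, forces in N, time in s.
With the tool pointing down it reaches from about 275 to 750 mm from the base axis. Payload 10.2 kg.
Tool frame: the origin (TCP) lies on the centre line of the jaws, within the pads' length; the fingertips stand 17 mm ahead of it and the grasp point (between the pads) lies 2 mm behind it; z points along the fingers, y is the line along which they close (so a half turn about z gives the same grasp; the last joint's range is limited). The gripper opens to 85 mm and grips with 20 to 120 N. Pads are 22 mm wide; open, the fingers measure 114 mm over their backs; the gripper's body (76 mm by 85 mm) begins 54 mm behind the grasp point. The pads swing forward as they close: fully open they stand 13 mm farther back than shut.
Start: joints at [1.009, 0.313, 1.498, -0, 1.331, -0.223], TCP at [174.5, 495.158, 248.294] pointing down, gripper open.
Joint ranges: [-2.94, 2.94], [-0.97, 2.17], [0.19, 2.56], [-1.23, 4.37], [0.02, 3.11], [-2.88, 2.88]. Speed limits (rad/s): [2.39, 2.39, 3.01, 3.14, 3.14, 3.14].

INTERFACE

Orientations are given as [roll, pitch, yaw] about the fixed x, y, z axes, in that order (R = Rz(yaw) Ry(pitch) Rx(roll)).
In Python, from station import arm, get_image, job_done gives the robot as it stands.
- The arm moves only by the tool arm_command, never from a script. Its argument "increments" is a list that holds one entry, the list of rows, each a list of 7 numbers: the closure, from -1 (fully open) to 1 (shut), then the shift along the tool's x, y, z normalised to -1 to 1, where 1 is 100 mm, then the turn, a rotation vector about the tool's x, y, z normalised to -1 to 1, where 1 is 180 degrees. In form: [[[grip, x, y, z, ax, ay, az], ...]]. A call has 1 to 8 rows; each row is the pose to reach, as a shift and turn from the pose commanded when the call began, along the tool's axes at that moment, turning the shorter way round; what a row does not reach only later rows make up. A row lasts 1/8 s, in which the tool goes at most 62.5 mm and 10.7 degrees, less where a joint would pass 70% of its speed; a pose out of reach is approached as far as the arm can. A call with a number of a shift or a turn outside -1 to 1 is refused whole. A call with a gripper value outside its range is refused whole. The fingers move at their own pace and stop on an object; "force" is the grip in N (left out, the last holds). Time passes only in rows, so rows that repeat a pose let the fingers close. It gives the time, the measured TCP pose, the force, the opening and the grip force at its end, in the units of the state.
- arm.state(): the state, without advancing time (a new reading comes with each control period).
- get_image(name): name is "scene" or "top"; returns a dict with "image" (480x640x3 uint8, red, green, blue), "z_map" (480x640 float32, mm along the optical axis (not along the pixel's ray), 0 where there is no reading), "mtx" (3x3 intrinsics, pixels), "R" (3x3) and "t" (3): a world point X has camera coordinates R X + t. Camera axes: x right, y down, z forward; pixel columns grow to the right and rows downward; lengths in mm; the calibration is good to about 2 mm. A picture is of the moment at which its call begins.
- job_done(): hands the job in; it is judged then, once.
The state is a dict: "time_s": time; "q": joint angles; "dq": joint speeds; "effort": joint torques, N m; "position": TCP position; "eef_rot": TCP orientation; "contact_force": force on the tool from outside, world axes, zero at the start; "moment": the same for the moment, N m; "opening": finger opening in mm; "grip_force": force on a finger pad.
Only numpy, scipy, OpenCV 4.12 (cv2) and the standard library are available. Lean on these libraries where they do the work, as an engineer would, in place of code of your own. Each camera call takes 0.05 s, during which the arm holds its last target. There are 200 camera calls.

TASK

Set the depth stop of the pouring stand to the jigger that stands under it: push the stiff stop rod down by its T-handle until the rubber foot rests on the jigger's rim with a light press of about 7 newtons (22 would dent it), then turn the T-handle clockwise to its end to lock the clamp. Let go; the foot must stay lightly pressed on the upright jigger, and the other bar things stay where they are.

Things in the scene. Friction and masses are not known exactly. Their poses are not given: they have to be found in the camera images.
- stand: Grey and aluminium pouring stand, fixed on the worktop, place and yaw vary. Base 150 x 120 x 12 mm; at the back (its +x side) a column and an arm with a round clamp head (40 mm wide); the top of head, arm and column is 185 mm up. Origin: on the worktop, below the vertical axis of the stop rod; z up, x from the rod to the column.
- stop_rod: Steel depth-stop rod, 12 mm thick, sliding vertically in the clamp head; origin on its axis at the T-handle's mid-height: 255 mm up at its top, 42 mm lower at its end; starts 0 to 8 mm below the top. Stiff: takes 8 N to slide, stays where left. Its 54 mm rubber foot is on a screw whose length varies untold by 18 mm: it meets the jigger 16 to 34 mm below the top, to be felt; gives 1 mm per 5 N.
- handle_grip (a point): Centre of the black T-handle on top of the stop rod, a bar 60 mm long, 12 mm thick, 24 mm high, to be gripped across its thickness from above; it moves and turns with the handle, x along the bar (red mark near the -x end). Below the bar a 20 mm thick hub reaches to 26 mm under this point, then bare rod. At the top it is 70 mm above the clamp head, at the end 28 mm.
- lock_handle (a joint): Turn of the T-handle relative to the stand, rad, growing clockwise seen from above; at 0 the bar lies along the stand's x axis (clamp open), above 1.1 the clamp is locked, the end stop is at 1.4. It starts between 0 and 0.2, takes about 0.12 N m to turn and stays where left.
- jigger: Steel double jigger, 44 mm wide at the upper rim and 88 mm tall, loose, standing upright on the 68 mm round rubber pad of the stand's base (pad top 15 mm above the worktop), within about 6 mm of the rod's axis. Origin: centre of its underside, z up.
- pad (a point): Centre of the top of the stand's rubber pad, on the rod's axis, 15 mm above the worktop.
- tumbler: Bystander: green stemless tumbler, 84 mm wide, 106 mm tall, left of the stand. Origin under its centre.
- corkscrew: Bystander: standing steel wing corkscrew, 41 x 64 x 166 mm, right of the stand. Origin under its centre.
- wine_stopper: Bystander: steel ball wine stopper, 37 mm wide, 73 mm tall, right of the stand. Origin under its centre.
- bottle_opener: Bystander: flat bottle opener with blue handle, 45 x 154 x 11 mm, lying left in front. Origin under its centre.
- coaster: Bystander: dark square coaster, 92 x 92 x 8 mm, right in front. Origin under its centre.
Mind the look-alikes: they are no part of the job. Leave any blue or purple look-alike of the jigger alone.

How it is judged (in metres and radians):
On the way, in this order (a step that is already met when the one before it is completed fails the run):
1. the foot presses on the jigger while the handle is still unlocked (contact force between stop_rod and jigger above 2 N and value of joint lock_handle below 0.6 rad), for 0.2 s.
2. the handle is turned to lock while the foot stays pressed on the jigger (value of joint lock_handle above 1.1 rad and contact force between stop_rod and jigger above 2 N), for 0.2 s.
At the end, for the whole second after the job is handed in: The T-handle is turned to lock (over 1.1 rad), the foot stays on the jigger pressing it with 2 to 15 N, and the jigger is at rest, upright within 0.06 rad and within 15 mm of the pad's centre (all of step 2 and contact force between stop_rod and jigger below 15 N and horizontal distance between jigger and pad below 0.015 m and angle between jigger's own z axis and vertical below 0.06 rad and linear speed of jigger below 0.01 m/s); the robot touches nothing.
It fails at once if the foot presses the jigger with more than 22 N (contact force between stop_rod and jigger above 22 N).
It fails at once if the jigger is touched by the robot (contact force between the arm and jigger above 0.5 N).
It fails at once if a bystander is pushed away by more than 20 mm (distance of any of tumbler, corkscrew, wine_stopper, bottle_opener, coaster from where it was at the start of the episode above 0.02 m).
It also fails if it takes over 38 s, if anything falls off the work surface, if the arm or the gripper's body presses on something with over 40 N, if the wrist force passes 120 N, or if a joint passes its speed limit or range.

## Working session

There is one attempt and no reset: what is moved stays moved. The work goes in short steps, Python scripts to look and compute and a tool call to move; the robot and the scene stay as the last step left them, time stands still between calls to the robot, and variables do not carry over. Pictures are saved under pics/ and viewed, at most 10 in all, crops included, and the job is handed in when it is done.

Besides the shell and the picture viewer there is one more tool, called after ">>>" as a command line: name --argument value ..., lists and objects as JSON in quotes. arm_command: Moves the arm, as the interface text tells. Scaled input: -1 to 1 covers 100 mm each way for a shift and 180 degrees each way for a turn. Its arguments: {"type":"object","properties":{"increments":{"type":"array"},"force":{"type":"number"}},"required":["increments"]}

```bash
mkdir -p pics; ls; cat > h.py <<'E'
import numpy as np,cv2
from station import arm,get_image,job_done
def pts(d):
    z=d["z_map"];v,u=np.mgrid[:480,:640];K=d["mtx"]
    c=np.stack([(u-K[0,2])/K[0,0]*z,(v-K[1,2])/K[1,1]*z,z],-1)
    return (c-d["t"])@d["R"]   # R^T (c-t)
def save(im,n): cv2.imwrite("pics/"+n,im[:,:,::-1])
E
python3 - <<'E'
from h import *
a=get_image("scene");b=get_image("top")
np.savez("d.npz",s=pts(a),t=pts(b),si=a["image"],ti=b["image"],sz=a["z_map"],tz=b["z_map"])
save(a["image"],"s0.png");save(b["image"],"t0.png")
print(arm.state())
for d in(a,b):print(d["mtx"],d["R"],d["t"],-d["R"].T@d["t"])
E
```

```text
pics
{'time_s': 0.1, 'q': array([ 1.00857077e+00,  3.13414809e-01,  1.49833842e+00, -2.85199514e-05,
        1.33099952e+00, -2.23393376e-01]), 'dq': array([-1.34654003e-03, -4.08534189e-04, -1.36621291e-03,  1.66432548e-03,
        7.42564006e-04,  1.37793849e-05]), 'effort': array([ 3.39685466e-03, -4.12897611e+01, -2.60142034e+01, -7.17464036e-05,
        2.97160841e-03, -1.93186003e-05]), 'position': array([174.40633591, 494.96926339, 247.79020764]), 'eef_rot': array([-3.14045525e+00, -2.29999318e-04,  2.80276713e+00]), 'contact_force': array([ 0.77452491, -1.30848883, -0.2932882 ]), 'moment': array([-0.00668819,  0.01003361,  0.01006795]), 'grip_force': 0.0, 'opening': 85.47780025114923}
[[569.69941821   0.         317.88811221]
 [  0.         569.69941821 239.20027077]
 [  0.           0.           1.        ]] [[ 0.78209314 -0.62306815 -0.01078872]
 [-0.32029875 -0.38707681 -0.86462723]
 [ 0.53454563  0.67967464 -0.50229807]] [-361.2365831   296.52163163  802.95208809] [ -51.71836739 -656.04453877  655.80467854]
[[504.55329067   0.         320.10588888]
 [  0.         504.55329067 243.40152227]
 [  0.           0.           1.        ]] [[ 0.01936952 -0.99961155 -0.02003921]
 [-0.98197143 -0.01525059 -0.18841319]
 [ 0.18803439  0.0233274  -0.98188538]] [  39.51820973  513.52072709 1269.26364862] [ 264.83202305   17.72573086 1343.81741089]
```

View pics/s0.png

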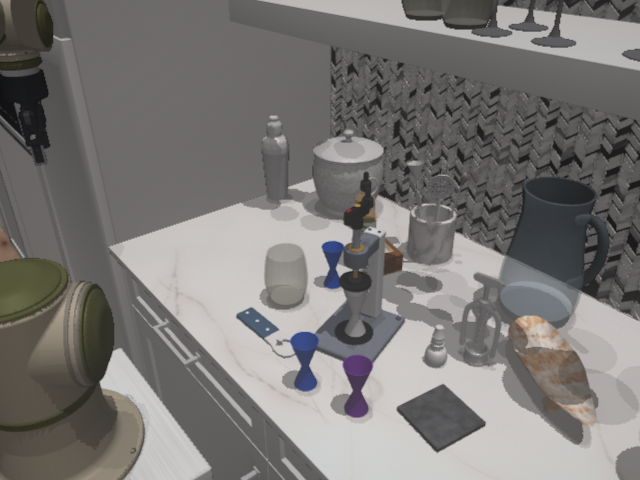

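View pics/t0.png

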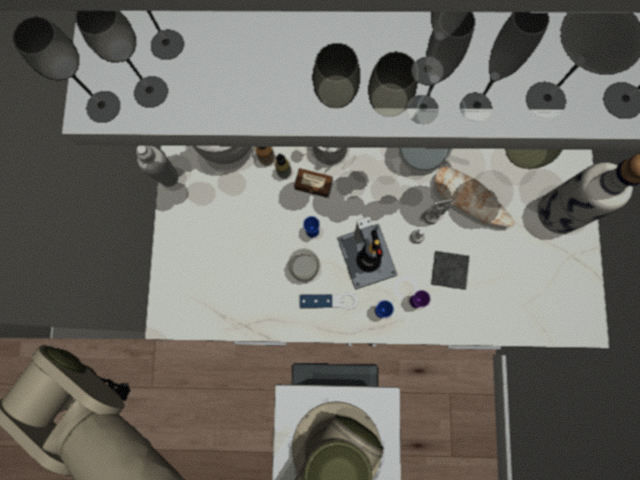

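The stand is at scene (360,320) and top (370,255). The steel jigger is under the foot at scene (353,305), and the black T-handle is at scene (357,213), top (377,243).
Candidates for the jigger, in scene pixels: steel (353,305), which I choose; blue (333,265), blue (304,362) and purple (357,387) are look-alikes. Candidates for the handle: the black bar at (357,213), which I choose; the dark bottles at (366,185) are background.

```bash
python3 - <<'E'
from h import *
d=np.load("d.npz")
a=cv2.resize(d["si"][160:360,290:420],None,fx=3,fy=3,interpolation=cv2.INTER_CUBIC)
b=cv2.resize(d["ti"][205:305,325:415],None,fx=4.3,fy=6,interpolation=cv2.INTER_CUBIC)
b=cv2.resize(d["ti"][205:305,325:405],None,fx=5,fy=5,interpolation=cv2.INTER_CUBIC)
c=np.zeros((600,800,3),np.uint8);c[:,:390]=a;c[:500,400:800]=b;save(c,"c0.png")
T=d["t"];
# stand base edges: top view, z 5..20 mm in stand area
x,y,z=T[...,0],T[...,1],T[...,2]
roi=np.zeros(z.shape,bool);roi[205:305,325:415]=1
for lo,hi,n in((8,15,'base'),(175,196,'head'),(230,290,'handle')):
    m=roi&(z>lo)&(z<hi);p=T[m]
    if len(p)>4: print(n,len(p),p.mean(0),cv2.minAreaRect(p[:,:2].astype(np.float32)))
S=d["s"];roi=np.zeros(S.shape[:2],bool);roi[190:240,335:380]=1
m=roi&(S[...,2]>225)&(S[...,2]<290)&(d["si"].max(-1)<90)
p=S[m];p=p[(np.abs(p[:,0]-np.median(p[:,0]))<60)&(np.abs(p[:,1]-np.median(p[:,1]))<60)];print(len(p),p.mean(0),p.min(0),p.max(0),cv2.minAreaRect(p[:,:2].astype(np.float32)))
for nm,I,P,r in(("s",d["si"],d["s"],(190,240,335,385)),("t",d["ti"],d["t"],(225,275,350,395))):
    h=I[r[0]:r[1],r[2]:r[3]].astype(int);m=(h[...,0]>h[...,2]+60)&(h[...,0]>h[...,1]+10)
    for v,u in np.argwhere(m)[:25]:print(nm,u+r[2],v+r[0],h[v,u],P[v+r[0],u+r[2]].round())
E
```

```text
base 1425 [468.2317245  -69.8087227   11.59562927] ((479.23736572265625, -84.97183990478516), (238.47085571289062, 241.24520874023438), 0.923145055770874)
head 411 [509.70290434 -65.09676836 184.03382829] ((505.4129638671875, -71.62013244628906), (96.07364654541016, 39.154972076416016), 17.483137130737305)
handle 185 [476.11462052 -79.5142253  256.61185251] ((477.30426025390625, -80.27547454833984), (59.191341400146484, 18.148441314697266), 20.803354263305664)
486 [473.96771354 -84.48593801 248.44376773] [447.60891678 -92.15403728 225.05545371] [507.71314673 -71.66629735 262.51866286] ((477.7257385253906, -81.91759490966797), (60.9900016784668, 16.82699966430664), 8.077269554138184)
s 355 204 [156 123  67] [479. -74. 261.]
s 356 204 [159 123  62] [480. -76. 262.]
s 357 204 [152 117  59] [482. -76. 261.]
s 358 204 [151 117  60] [483. -77. 261.]
s 359 204 [132 104  58] [484. -79. 262.]
s 354 205 [142 114  71] [475. -77. 262.]
s 355 205 [165 128  61] [476. -78. 262.]
s 356 205 [173 134  63] [477. -79. 262.]
s 357 205 [177 137  64] [479. -79. 262.]
s 358 205 [177 137  65] [481. -79. 261.
[... 935 characters left out ...]
83. 261.]
t 375 242 [146 116  51] [477. -76. 262.]
t 376 242 [178 146  70] [477. -79. 260.]
t 377 242 [183 152  75] [477. -81. 260.]
t 378 242 [153 123  61] [477. -83. 264.]
t 375 243 [120  97  43] [475. -76. 262.]
t 376 243 [160 128  62] [474. -78. 265.]
t 377 243 [161 135  62] [475. -81. 262.]
t 378 243 [138 114  58] [475. -83. 262.]
t 377 244 [105  87  42] [472. -80. 264.]
t 370 249 [100  75  37] [475. -71. 188.]
t 378 250 [112  23  24] [459. -83. 263.]
t 379 250 [130  37  32] [459. -85. 262.]
t 380 250 [93 28 24] [460. -87. 261.]
t 374 251 [97 72 32] [471. -81. 185.]
t 378 251 [121  27  28] [458. -83. 259.]
t 379 251 [145  39  34] [457. -85. 261.]
t 380 251 [118  30  31] [458. -88. 256.]
```

View pics/c0.png

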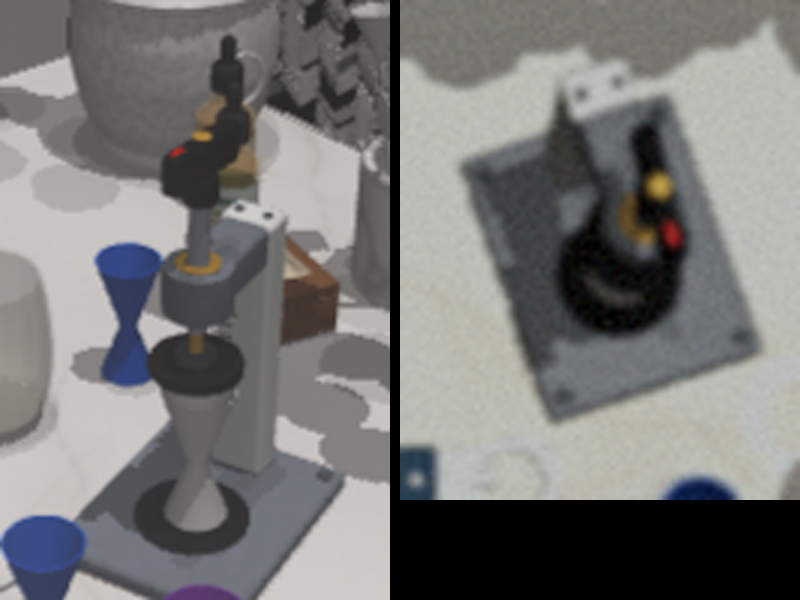

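The crop shows the steel jigger on the pad under the black foot, with the bar (red mark and brass cap) above the head. It confirms both choices. The handle centre is about (478,-80) with its mid-height near z 250, the bar yaw is about 15° and the stand yaw about 17.5°.

>>> arm_command --increments '[[[-1, -0.5, -0.46, -0.8, 0, 0, 0], [-1, -0.95, -0.88, -0.8, 0, 0, 0], [-1, -0.95, -0.88, -0.8, 0, 0, 0]]]'

```text
time_s: 0.48
position: [235.6, 378.9, 329.3]
eef_rot: [3.141, 0.001, 2.802]
contact_force: [0.4, 0.7, -0.5]
opening: 85.9
grip_force: 0.0
```

>>> arm_command --increments '[[[-1, -0.5, -0.46, 0, 0, 0, 0], [-1, -0.95, -0.88, 0, 0, 0, 0], [-1, -0.95, -0.88, 0, 0, 0, 0]]]'

```text
time_s: 0.85
position: [296.6, 263.4, 328.2]
eef_rot: [-3.141, 0.0, 2.797]
contact_force: [-0.8, -0.1, 0.4]
opening: 85.7
grip_force: 0.0
```

>>> arm_command --increments '[[[-1, -0.5, -0.46, 0, 0, 0, 0], [-1, -0.95, -0.88, 0, 0, 0, 0], [-1, -0.95, -0.88, 0, 0, 0, 0]]]'

```text
time_s: 1.23
position: [356.7, 149.3, 328.0]
eef_rot: [-3.141, -0.001, 2.798]
contact_force: [0.0, 0.3, -0.2]
opening: 85.3
grip_force: 0.0
```

>>> arm_command --increments '[[[-1, -0.5, -0.46, 0, 0, 0, 0], [-1, -0.95, -0.88, 0, 0, 0, 0], [-1, -0.95, -0.88, 0, 0, 0, 0]]]'

```text
time_s: 1.6
position: [416.9, 35.6, 327.7]
eef_rot: [-3.141, -0.001, 2.8]
contact_force: [-1.2, 0.8, 0.6]
opening: 85.7
grip_force: 0.0
```

>>> arm_command --increments '[[[-1, -0.5, -0.46, 0, 0, 0, -0.06], [-1, -0.97, -0.9, 0, 0, 0, -0.12], [-1, -0.97, -0.9, 0, 0, 0, -0.18], [-1, -0.97, -0.9, 0, 0, 0, -0.19], [-1, -0.97, -0.9, 0, 0, 0, -0.19]]]'

```text
time_s: 2.22
position: [477.6, -78.4, 328.2]
eef_rot: [3.141, -0.0, -2.882]
contact_force: [0.6, -0.8, 1.6]
opening: 85.4
grip_force: 0.0
```

>>> arm_command --increments '[[[-1, 0, -0.015, 0.35, 0, 0, 0], [-1, 0, -0.015, 0.7, 0, 0, 0], [-1, 0, -0.015, 0.7, 0, 0, 0], [0.2, 0, -0.015, 0.7, 0, 0, 0]]]' --force 30

```text
time_s: 2.72
position: [478.4, -81.2, 259.8]
eef_rot: [-3.14, 0.002, -2.883]
contact_force: [0.8, 0.5, 1.6]
opening: 69.8
grip_force: 0.0
```

```bash
python3 - <<'E'
from h import *
a=get_image("scene");b=get_image("top")
c=np.zeros((600,800,3),np.uint8);c[:,:390]=cv2.resize(a["image"][130:280,300:398],(390,600),interpolation=cv2.INTER_CUBIC)
c[:480,400:]=cv2.resize(b["image"][205:265,340:390],(400,480),interpolation=cv2.INTER_CUBIC);save(c,"c1.png");print(arm.state()["opening"],arm.state()["position"])
E
```

```text
55.29779691223096 [478.42233917 -81.53868369 259.84484839]
```

View pics/c1.png

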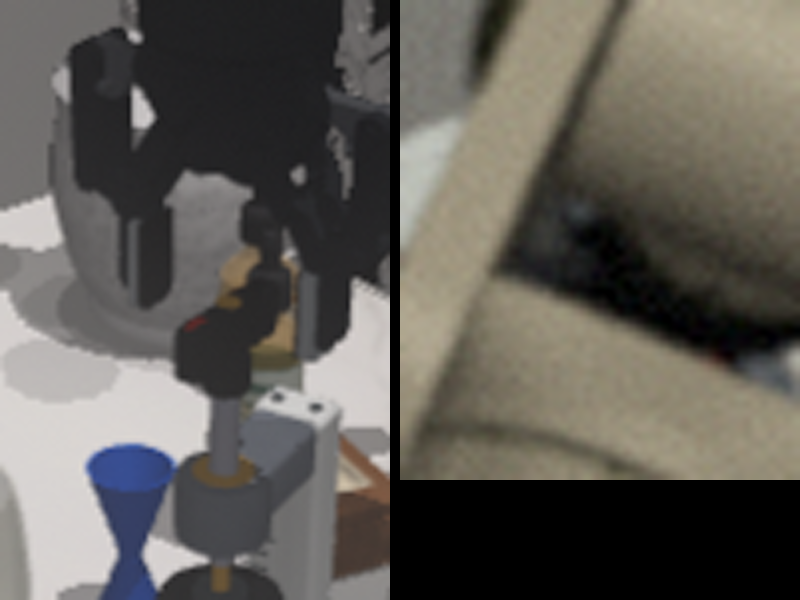

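The fingers straddle the bar, one on each side at crop (145,260) and (320,310), and the bar at (230,330) lies between them. I'll close now.

>>> arm_command --increments '[[[1, 0, 0.01, 0.02, 0, 0, 0], [1, 0, 0.01, 0.02, 0, 0, 0], [1, 0, 0.01, 0.02, 0, 0, 0], [1, 0, 0.01, 0.02, 0, 0, 0], [1, 0, 0.01, 0.02, 0, 0, 0], [1, 0, 0.01, 0.02, 0, 0, 0]]]' --force 60

```text
time_s: 3.58
position: [477.3, -79.7, 256.5]
eef_rot: [3.139, -0.0, -2.883]
contact_force: [-2.0, 5.7, 2.5]
opening: 10.7
grip_force: 60.9
```

```bash
python3 -c "
from h import *
s=arm.state();print({k:s[k] for k in('position','eef_rot','contact_force','moment','opening','grip_force')})"
```

```text
{'position': array([477.30990661, -79.71591165, 256.50398176]), 'eef_rot': array([ 3.13918402e+00, -1.16300470e-04, -2.88343768e+00]), 'contact_force': array([-1.95831479,  5.69985627,  2.52847306]), 'moment': array([ 0.95571111,  0.36857061, -0.10919981]), 'opening': 10.715115557217032, 'grip_force': 60.88736593723297}
```

>>> arm_command --increments '[[[1, 0, 0.005, 0.02, 0, 0, 0], [1, 0, 0.005, 0.04, 0, 0, 0], [1, 0, 0.005, 0.06, 0, 0, 0], [1, 0, 0.005, 0.07, 0, 0, 0], [1, 0, 0.005, 0.08, 0, 0, 0]]]' --force 90

```text
time_s: 4.2
position: [477.3, -79.6, 249.3]
eef_rot: [3.141, 0.001, -2.883]
contact_force: [-3.8, 3.7, 8.8]
opening: 9.9
grip_force: 91.2
```

>>> arm_command --increments '[[[1, 0, 0, 0.01, 0, 0, 0], [1, 0, 0, 0.015, 0, 0, 0], [1, 0, 0, 0.015, 0, 0, 0]]]'

```text
time_s: 4.58
position: [477.3, -79.7, 247.7]
eef_rot: [3.141, 0.0, -2.884]
contact_force: [-3.8, 4.9, 7.2]
opening: 9.8
grip_force: 91.1
```

>>> arm_command --increments '[[[1, 0, 0, 0.01, 0, 0, 0], [1, 0, 0, 0.015, 0, 0, 0], [1, 0, 0, 0.015, 0, 0, 0]]]'

```text
time_s: 4.95
position: [477.3, -79.7, 246.2]
eef_rot: [3.141, 0.0, -2.884]
contact_force: [-2.8, 4.1, 7.2]
opening: 10.0
grip_force: 91.2
```

>>> arm_command --increments '[[[1, 0, 0, 0.01, 0, 0, 0], [1, 0, 0, 0.015, 0, 0, 0], [1, 0, 0, 0.015, 0, 0, 0]]]'

```text
time_s: 5.32
position: [477.3, -79.6, 244.7]
eef_rot: [3.141, 0.0, -2.883]
contact_force: [-3.8, 4.5, 8.4]
opening: 9.9
grip_force: 91.2
```

>>> arm_command --increments '[[[1, 0, 0, 0.01, 0, 0, 0], [1, 0, 0, 0.01, 0, 0, 0]]]'

```text
time_s: 5.58
position: [477.3, -79.7, 243.6]
eef_rot: [3.141, 0.0, -2.884]
contact_force: [-3.8, 4.7, 7.3]
opening: 9.8
grip_force: 91.1
```

>>> arm_command --increments '[[[1, 0, 0, 0.01, 0, 0, 0], [1, 0, 0, 0.015, 0, 0, 0], [1, 0, 0, 0.015, 0, 0, 0]]]'

```text
time_s: 5.95
position: [477.3, -79.7, 242.2]
eef_rot: [3.141, 0.0, -2.884]
contact_force: [-3.9, 3.9, 7.5]
opening: 9.9
grip_force: 91.3
```

>>> arm_command --increments '[[[1, 0, 0, 0.01, 0, 0, 0], [1, 0, 0, 0.015, 0, 0, 0], [1, 0, 0, 0.015, 0, 0, 0]]]'

```text
time_s: 6.32
position: [477.3, -79.7, 241.3]
eef_rot: [3.141, 0.001, -2.883]
contact_force: [-4.9, 4.8, 13.1]
opening: 10.1
grip_force: 91.8
```

>>> arm_command --increments '[[[1, 0, 0, 0.004, 0, 0, 0], [1, 0, 0, 0.004, 0, 0, 0], [1, 0, 0, 0.004, 0, 0, 0]]]'

```text
time_s: 6.7
position: [477.3, -79.7, 241.1]
eef_rot: [3.141, 0.001, -2.883]
contact_force: [-6.4, 5.7, 13.5]
opening: 10.1
grip_force: 92.0
```

>>> arm_command --increments '[[[1, 0.004, 0.004, 0, 0, 0, 0.035], [1, 0.004, 0.004, 0, 0, 0, 0.07], [1, 0.004, 0.004, 0, 0, 0, 0.105], [1, 0.004, 0.004, 0, 0, 0, 0.14], [1, 0.004, 0.004, 0, 0, 0, 0.14]]]'

```text
time_s: 7.32
position: [477.3, -79.3, 241.1]
eef_rot: [3.14, 0.002, 2.959]
contact_force: [-3.7, 6.0, 12.9]
opening: 10.0
grip_force: 91.9
```

>>> arm_command --increments '[[[1, 0, 0, 0, 0, 0, 0.045], [1, 0, 0, 0, 0, 0, 0.09], [1, 0, 0, 0, 0, 0, 0.135], [1, 0, 0, 0, 0, 0, 0.18], [1, 0, 0, 0, 0, 0, 0.22], [1, 0, 0, 0, 0, 0, 0.26], [1, 0, 0, 0, 0, 0, 0.28], [1, 0, 0, 0, 0, 0, 0.28]]]'

```text
time_s: 8.32
position: [477.7, -78.6, 241.1]
eef_rot: [3.138, -0.0, 2.08]
contact_force: [-0.1, 10.3, 11.8]
opening: 9.9
grip_force: 91.8
```

```bash
python3 -c "
from h import *
s=arm.state();print({k:s[k] for k in('position','eef_rot','contact_force','moment','opening','grip_force')})"
```

```text
{'position': array([477.67906642, -78.60953942, 241.10283072]), 'eef_rot': array([ 3.13768365e+00, -2.69769992e-04,  2.08020952e+00]), 'contact_force': array([-0.13945338, 10.33940871, 11.77719235]), 'moment': array([1.61338831, 0.05763805, 0.04197514]), 'opening': 9.859037457569238, 'grip_force': 91.79227709770203}
```

>>> arm_command --increments '[[[1, 0.007, 0.004, 0, 0, 0, 0.015], [1, 0.007, 0.004, 0, 0, 0, 0.025], [1, 0.007, 0.004, 0, 0, 0, 0.025]]]'

```text
time_s: 8.7
position: [477.7, -78.5, 241.1]
eef_rot: [3.139, 0.002, 2.005]
contact_force: [-0.5, 5.6, 12.1]
opening: 9.9
grip_force: 97.0
```

```bash
python3 -c "
from h import *
s=arm.state();print({k:s[k] for k in('position','eef_rot','contact_force','moment','opening','grip_force')})"
```

```text
{'position': array([477.72317237, -78.53660691, 241.1041259 ]), 'eef_rot': array([3.13884466e+00, 1.51899040e-03, 2.00493982e+00]), 'contact_force': array([-0.45919447,  5.58716125, 12.07382026]), 'moment': array([0.91800721, 0.08533132, 1.60327482]), 'opening': 9.878420009957942, 'grip_force': 97.01775428373367}
```

The end stop is reached: the moment about z rose to 1.6 N m. I'll ease the twist, open and back out upward.

>>> arm_command --increments '[[[1, 0, 0, 0, 0, 0, -0.012], [1, 0, 0, 0, 0, 0, -0.012], [-0.2, 0, 0, 0, 0, 0, -0.012], [-0.2, 0, 0, 0, 0, 0, -0.012], [-0.2, 0, 0, 0, 0, 0, -0.012], [-0.2, 0, 0, 0, 0, 0, -0.012]]]' --force 30

```text
time_s: 9.45
position: [477.0, -79.3, 239.3]
eef_rot: [-3.141, -0.0, 2.039]
contact_force: [-0.5, -0.2, -0.0]
opening: 51.3
grip_force: 0.0
```

>>> arm_command --increments '[[[-0.2, 0, 0, -0.2, 0, 0, 0], [-0.2, 0, 0, -0.5, 0, 0, 0], [-0.2, 0, 0, -0.95, 0, 0, 0], [-0.2, 0, 0, -0.95, 0, 0, 0], [-0.2, 0, 0, -0.95, 0, 0, 0]]]'

```text
time_s: 10.07
position: [476.8, -79.1, 333.6]
eef_rot: [-3.141, -0.001, 2.039]
contact_force: [0.1, 0.4, -0.7]
opening: 51.1
grip_force: 0.0
```

>>> arm_command --increments '[[[-0.2, -0.3, 0.5, 0, 0, 0, 0], [-0.2, -0.3, 0.95, 0, 0, 0, 0], [-0.2, -0.3, 0.95, 0, 0, 0, 0]]]'

```text
time_s: 10.45
position: [576.5, -62.0, 331.4]
eef_rot: [-3.139, -0.003, 2.041]
contact_force: [-0.6, 1.1, -0.7]
opening: 51.2
grip_force: 0.0
```

```bash
python3 - <<'E'
from h import *
a=get_image("scene")
c=np.zeros((600,800,3),np.uint8);c[:,:390]=cv2.resize(a["image"][170:360,290:414],(390,600),interpolation=cv2.INTER_CUBIC)
c[:300,400:]=cv2.resize(a["image"],(400,300));save(c,"c2.png")
E
```

```text
(no output)
```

View pics/c2.png

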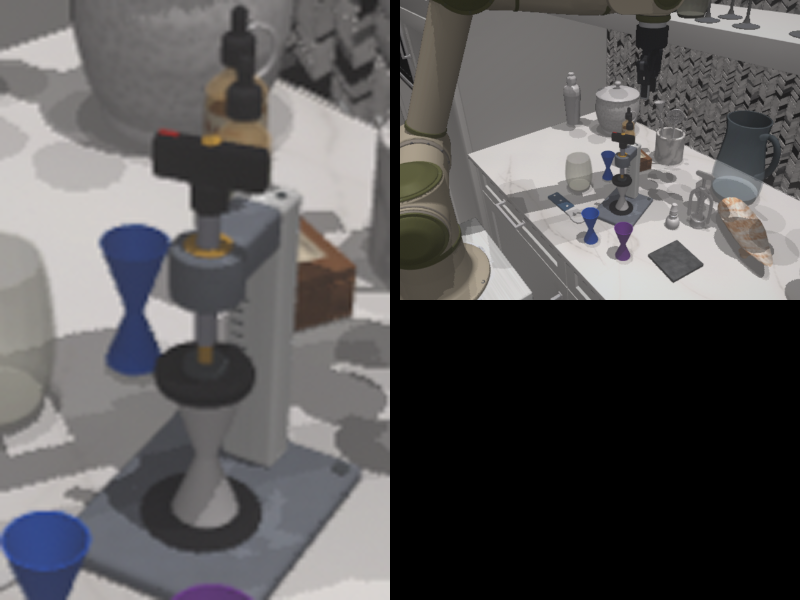

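The handle is turned crosswise, with its red mark at crop (167,133). The foot at (205,372) rests on the upright jigger, the gripper is clear and nothing else has moved.

```bash
python3 -c "
from h import *
print(job_done())"
```

```text
the job is handed in; nothing more can be done
None
```

I handed the job in at about 10.5 s. By wrist force the foot presses the upright jigger with an estimated 5–6 N, the T-handle is turned clockwise to its end stop, the gripper is clear, and the bar things look unmoved; no verdict came back.

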